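# Shut the wash cabinet, then hold its sprung hatch just below balance

### The job

Push the open front door of the small parts-wash cabinet fully shut so that it seats on its ball catch. Then raise the top hatch, which has a bar handle, clearly past its balance point (about ten degrees past, without letting it fly open to its stop), bring it back and finish still holding it steady about ten degrees below the balance point, so that its spring can be adjusted. Leave the parts and the bottle standing around the cabinet alone.

Things in the scene. Friction and masses are not known exactly. Their poses are not given: they have to be found in the camera images.
- cabinet: Fixed sheet-steel parts-wash cabinet, 220 mm deep (x), 240 wide (y), 130 high. Origin: centre of its underside on the bench; z up, -x side = front with the door, +x side = back with the hatch hinge. Its x points along world +y within 12 degrees, so the front looks to the robot's right. Brass stub (50 mm) on the side facing the robot, grey pump box (45 deep, 106 high) on the opposite side.
- door (a joint): Angle of the front door about its upright hinge, rad: 0 = fully shut, grows as it swings out from the front, stop at 1.2. The door is found standing partly open (0.45 to 0.85) and stays where it is left. A sprung ball catch resists over the last 0.09 rad with about 5 N at the handle, peaks near 0.04 rad and then pulls the door in and keeps it at 0.
- door_hinge (a point): Point on the door's upright hinge line at half the door's height: in the cabinet's frame x = -110, y = -105, z = 65 mm (the end of the front farther from the robot). The steel door is 185 mm wide, 106 mm high (from 12 to 118 mm above the bench), 11 mm thick, mounted on the outside of the front. Seen from above the door opens anticlockwise.
- door_handle (a point): Middle of the axis of the door's upright bar handle: bar 11 mm thick, 70 mm long (30 to 100 mm above the bench), its axis 35 mm in front of the door's outer face and 165 mm along the door from the hinge line (near the free edge). In the shut door it lies in the cabinet's frame at x = -156, y = 60, z = 65 mm.
- hatch_angle (a joint): Angle of the top hatch about its level hinge along the cabinet's back top edge, rad: 0 = shut (level), grows as the front edge rises, stop at 1.6. Balance point at 1.0 rad (57 degrees): below it the hatch falls shut by itself, above it the spring throws it open to the stop. It takes under 2 N at the handle anywhere; about 0.5 N ten degrees from balance. It starts shut.
- hatch: The top hatch with its handle. Origin: middle of its hinge line, in the cabinet's frame x = 110, y = 0, z = 130 mm. The hinge line runs along the cabinet's y. Its axes turn with it and match the cabinet's when shut. It is a flat aluminium plate 224 mm deep, 244 mm wide, 8 mm thick.
- hatch_bar (a point): Middle of the axis of the hatch's bar handle: straight round black bar 12 mm thick and 100 mm long along the hinge direction on two posts at its ends. The point lies 195 mm from the hinge line along the hatch and 48 mm above the hatch's underside (40 mm above its top face); with the hatch shut it is 178 mm above the bench, 85 mm in front of the cabinet's middle.
- brake_disc: Bystander: loose dark steel brake disc lying flat, 210 mm diameter, 42 mm high at the hub. Origin: centre of its underside.
- caliper: Bystander: loose aluminium brake caliper, about 130 x 105 x 60 mm. Origin: centre of its underside.
- cleaner: Bystander: plain white bottle with black cap, 70 mm diameter, 190 mm high, upright. Origin: centre of its underside.
- trumpet: Bystander: small aluminium intake trumpet standing flared end up, 80 mm across the flare, 65 mm high. Origin: centre of its underside.

How it is judged:
By the outcome, as a careful person would: the job done as asked, in the order asked, and still so for the second after the job is handed in, while the arm keeps its last pose, push and grip.
It also fails if it takes over 61 s, if anything falls off the work surface, if the arm or the gripper's body presses on something with over 40 N, if the wrist force passes 120 N, or if a joint passes its speed limit or range.

### The arm

A 6-joint arm with a two-finger parallel gripper is mounted at the origin on the work surface. World frame = base frame: x ahead of the robot, y to its left, z up, the work surface at z = 0. Lengths are in m, angles in rad, forces in N, time in s.
With the tool pointing down it reaches from about 0.25 to 0.725 m from the base axis. Payload 4 kg.
Tool frame: the origin (TCP) lies on the centre line of the jaws, within the pads' length; the fingertips stand 11 mm ahead of it and the grasp point (between the pads) lies 8 mm behind it (bot.nose_length is the distance from the TCP to the fingertips, in m); z points along the fingers, y is the direction in which the jaws open and shut (so a half turn about z gives the same grasp; the last joint's range is limited). The gripper opens to 85 mm and grips with 20 to 120 N. Pads are 22 mm wide; open, the fingers measure 114 mm over their backs; the gripper's body (76 mm by 85 mm) begins 54 mm behind the grasp point. The pads swing forward as they close: fully open they stand 13 mm farther back than shut.
Start: joints at [1.298, 0.241, 0.005, 1.335, 0, 1.571], TCP at [0.135, 0.482, 0.242] pointing down, gripper open.
Joint ranges: [-2.72, 2.72], [-1.05, 1.87], [-1.09, 1.28], [-1.99, 2.15], [-1.42, 1.44], [-3.14, 3.14]. Speed limits (rad/s): [2.79, 2.79, 3.14, 3.14, 3.14, 3.14].

### API

Orientations are given as a unit quaternion [x, y, z, w].
In Python, from workcell import bot gives the robot as it stands.
- The arm moves only by the tool play_rows, never from a script. Its argument "plan" is one flat list of numbers, 6 for each row, row after row: the shift along the tool's x, y, z in mm, then the turn, a rotation vector about the tool's x, y, z in rad. A call has 1 to 20 rows; each row shifts and turns the commanded pose from where the row before left it, along the tool's axes as they then stand; what a row does not reach is not made up. A row lasts 1/8 s, in which the tool goes at most 62.5 mm and 10.7 degrees, less where a joint would pass 70% of its speed; a pose out of reach is approached as far as the arm can. A call with a gripper value outside its range is refused whole. "hand" is the opening in per cent of the stroke, from 0 (shut) to 100 (fully open), set as the call begins (left out, the last holds). The fingers move at their own pace and stop on an object; the grip force is fixed at half the most. Time passes only in rows, so rows that do not move let the fingers close. It gives the time, the measured TCP pose, the force and the opening at its end, in the units of the state.
- bot.get_obs(): the state, without advancing time (a new reading comes with each control period).
- bot.camera(name): name is "scene" or "top"; returns a dict with "frame" (420x560x3 uint8, blue, green, red), "range_z" (420x560 float32, m along the optical axis (not along the pixel's ray), 0 where there is no reading), "K" (3x3 intrinsics, pixels), "cam_to_world" (4x4, takes a point from camera to world coordinates). Camera axes: x right, y down, z forward; pixel columns grow to the right and rows downward; lengths in m; the calibration is good to about 2 mm. A picture is of the moment at which its call begins.
- bot.job_done(): hands the job in, once; it reports no verdict.
Trained networks look in the newest picture that a camera, given by its name, has taken for a name from the list of things; names that differ only in an ending like _2 or _b are one class to them, and where a whole thing is asked for, a point or a joint stands for the part that bears it (a point fixed in the world has none). Each returns a list of dicts, best first, with "p" (0 to 1); they miss things now and then, are a little off and sometimes report something else, mostly with a low value. They report only what shows in the picture. A call takes as long as a camera call.
- bot.outline_of(query, camera): "mask" (420x560 bool, what is visible of it) and "point" ([row, column] in pixels, amid what is visible of it).
The state is a dict: "clock": time; "joint_pos": joint angles; "joint_vel": joint speeds; "tau": joint torques, N m; "eef_pos": TCP position; "tool_rot": TCP orientation; "ft_force": force on the tool from outside, world axes, zero at the start; "ft_torque": the same for the moment, N m; "grip_width": finger opening in m.
Only numpy, scipy, OpenCV 4.12 (cv2) and the standard library are available. Lean on these libraries where they do the work, as an engineer would, in place of code of your own. Each camera call takes 0.05 s, during which the arm holds its last target.

## Working session

There is one attempt and no reset: what is moved stays moved. The work goes in short steps, Python scripts to look and compute and a tool call to move; the robot and the scene stay as the last step left them, time stands still between calls to the robot, and variables do not carry over. Pictures are saved under pics/ and viewed, and the job is handed in when it is done.

Besides the shell and the picture viewer there is one more tool, called after "Emit:" by a JSON object that holds its "name" and its "arguments", one argument or row to a line. play_rows: Moves the arm, as the interface text tells. Its arguments: {"type":"object","properties":{"plan":{"type":"array","items":{"type":"number"}},"hand":{"type":"number"}},"required":["plan"]}

```bash
ls; mkdir -p pics
python3 - <<'E'
from workcell import bot
import cv2,numpy as np
o=bot.get_obs(); print(o)
for c in ["scene","top"]:
    d=bot.camera(c); cv2.imwrite(f"pics/{c}0.png",d["frame"]); np.savez(f"{c}0.npz",**d)
    print(c,d["K"],d["cam_to_world"])
    for q in ["cabinet","door","door_handle","hatch","hatch_bar","brake_disc","caliper","cleaner","trumpet"]:
        r=bot.outline_of(q,c)
        print(q,[(x["p"],x["point"],int(x["mask"].sum())) for x in r[:2]])
        if r: np.save(f"m_{c}_{q}.npy",r[0]["mask"])
E
```

```text
pics
{'clock': 0.0, 'joint_pos': array([1.29796991e+00, 2.41440748e-01, 3.71607137e-03, 1.33519564e+00,
       1.79695757e-05, 1.57079412e+00]), 'joint_vel': array([ 0.00215907, -0.00103235, -0.0010983 , -0.00108611,  0.00088228,
       -0.00170445]), 'tau': array([ 1.72853681e-03, -3.72317612e+01,  2.52407080e+01,  1.71447342e-02,
        3.65461510e-04, -9.62956861e-07]), 'eef_pos': array([0.13455733, 0.48091902, 0.24139595]), 'tool_rot': array([ 1.35989367e-01,  9.90709727e-01, -1.05090644e-03, -1.53323628e-04]), 'ft_force': array([0.3469779 , 0.65062843, 0.32345323]), 'ft_torque': array([ 0.04719027, -0.02498754, -0.01431714]), 'grip_width': 0.0857646393510126}
scene [[445.72062845   0.         280.18312333]
 [  0.         445.72062845 209.58148664]
 [  0.           0.           1.        ]] [[ 0.52358746  0.59837323 -0.60646982  1.41614336]
 [ 0.85182404 -0.38093512  0.35956118 -0.5414857 ]
 [-0.01587387 -0.7048673  -0.70916156  1.16638516]
 [ 0.          0.          0.          1.        ]]
cabinet [(0.9, [238.9, 297.1], 8128), (0.29, [270.4, 259.9], 1467)]
door [(0.56, [269.6,
[... 254 characters left out ...]
41   0.         274.453842  ]
 [  0.         531.08019141 211.49560152]
 [  0.           0.           1.        ]] [[ 0.02307366 -0.99196664  0.12437765  0.32305718]
 [-0.99970435 -0.02384808 -0.00474089  0.00293804]
 [ 0.00766897 -0.12423149 -0.99222363  1.88447811]
 [ 0.          0.          0.          1.        ]]
cabinet [(0.65, [190.7, 270.5], 5906)]
door [(0.68, [179.2, 324.7], 451)]
door_handle [(0.87, [177.9, 324.1], 544)]
hatch [(0.86, [195.8, 270.2], 4783)]
hatch_bar [(0.88, [192.1, 270.0], 4929)]
brake_disc [(0.64, [211.5, 404.0], 2678), (0.51, [196.6, 143.6], 1123)]
caliper [(0.75, [198.7, 141.9], 1101)]
cleaner [(0.71, [245.0, 157.9], 473)]
trumpet [(0.59, [277.7, 393.4], 290)]
```

View pics/scene0.png

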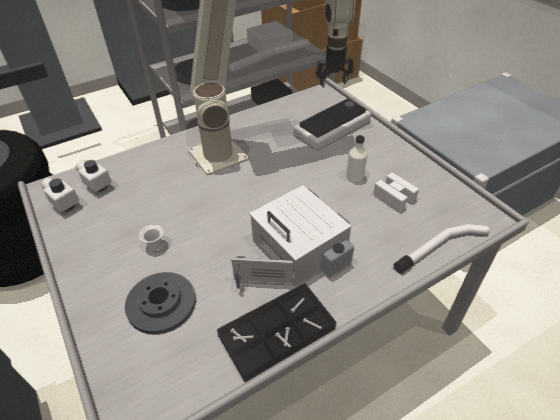

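View pics/top0.png

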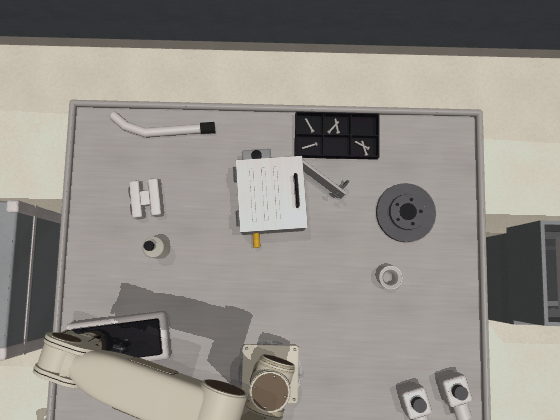

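```bash
cat > h.py <<'E'
import numpy as np
def cloud(d):
    z=d["range_z"]; K=d["K"]; T=d["cam_to_world"]
    v,u=np.mgrid[:z.shape[0],:z.shape[1]]
    P=np.stack([(u-K[0,2])*z/K[0,0],(v-K[1,2])*z/K[1,1],z],-1)
    W=P@T[:3,:3].T+T[:3,3]; W[z<=0]=np.nan
    return W
E
python3 - <<'E'
import numpy as np,cv2
from h import cloud
W={c:cloud(np.load(f"{c}0.npz")) for c in("scene","top")}
# hatch top plane z ~0.138
for c in W:
    m=np.load(f"m_{c}_hatch_bar.npy"); p=W[c][m]
    p=p[~np.isnan(p).any(1)]
    print(c,np.percentile(p[:,2],[1,10,50,90,99]))
    q=p[abs(p[:,2]-0.138)<0.008]
    r=cv2.minAreaRect((q[:,:2]*1000).astype(np.float32)); print("plate",r,len(q))
    b=p[p[:,2]>0.165]; 
    if len(b)>5: print("bar",b.mean(0),len(b),cv2.minAreaRect((b[:,:2]*1000).astype(np.float32)))
    for q in ["door_handle","brake_disc","caliper","cleaner","trumpet"]:
        try: m=np.load(f"m_{c}_{q}.npy")
        except: continue
        p=W[c][m]; p=p[~np.isnan(p).any(1)]
        print(q,np.percentile(p,[3,50,97],axis=0).round(3).tolist())
E
```

```text
scene [0.00158808 0.13480474 0.13816133 0.14159063 0.18371538]
plate ((604.0311279296875, 11.74249267578125), (248.43455505371094, 231.90423583984375), 5.112651824951172) 3850
bar [ 0.61741662 -0.07454135  0.18126769] 137 ((614.2994384765625, -73.65352630615234), (110.211181640625, 12.561784744262695), 4.114471435546875)
door_handle [[0.62, -0.248, 0.016], [0.671, -0.17, 0.076], [0.723, -0.099, 0.119]]
caliper [[0.537, 0.392, 0.003], [0.607, 0.426, 0.053], [0.661, 0.495, 0.063]]
cleaner [[0.407, 0.361, 0.008], [0.437, 0.381, 0.096], [0.455, 0.413, 0.188]]
trumpet [[0.302, -0.435, 0.005], [0.325, -0.403, 0.048], [0.366, -0.37, 0.067]]
top [0.11671813 0.13304162 0.13883965 0.14498917 0.18338689]
plate ((603.6309814453125, 7.663368225097656), (245.0443878173828, 224.60906982421875), 5.168056964874268) 4420
bar [ 0.61029442 -0.07484831  0.18263316] 123 ((610.4837646484375, -75.16313171386719), (110.28736877441406, 11.692727088928223), 5.011056423187256)
door_handle [[0.611, -0.245, -0.002], [0.66, -0.178, 0.093], [0.712, -0.104, 0.124]]
brake_disc [[0.477, -0.561, 0.013], [0.563, -0.468, 0.025], [0.654, -0.381, 0.049]]
caliper [[0.528, 0.392, 0.006], [0.588, 0.448, 0.057], [0.649, 0.502, 0.067]]
cleaner [[0.384, 0.36, 0.013], [0.413, 0.381, 0.127], [0.446, 0.415, 0.193]]
trumpet [[0.302, -0.438, 0.017], [0.335, -0.416, 0.058], [0.37, -0.373, 0.069]]
```

The pictures agree with each other: the cabinet is at top-view pixel (270,193), with the hatch bar at (297,190). The door stands open toward (343,187), and the tray, disc (406,212) and trumpet (390,277) are clear of it. Next I fit the door angle and plan the push.

```bash
cat >> h.py <<'E'
yaw=np.radians(95.1); cx=np.array([np.cos(yaw),np.sin(yaw)]); cy=np.array([-cx[1],cx[0]])
C=np.array([.604,.0115])
def w2c(P):
    q=P[...,:2]-C; return np.stack([q@cx,q@cy,P[...,2]],-1)
def c2w(p): p=np.asarray(p,float); return np.r_[C+p[0]*cx+p[1]*cy,p[2]]
def handle(th):  # cabinet frame, metres
    c,s=np.cos(th),np.sin(th); r=np.array([-.046,.165])
    return np.array([-.110+c*r[0]-s*r[1], -.105+s*r[0]+c*r[1], .065])
E
python3 - <<'E'
import numpy as np,cv2
from h import *
for c in("scene","top"):
    P=w2c(cloud(np.load(f"{c}0.npz"))); m=np.load(f"m_{c}_door_handle.npy")
    m=cv2.dilate(m.astype(np.uint8),np.ones((5,5)))>0
    p=P[m]; p=p[~np.isnan(p).any(1)]; p=p[(p[:,2]>.03)&(p[:,2]<.125)&(p[:,0]<-.12)]
    q=p[:,:2]-[-.110,-.105]
    best=[]
    for th in np.arange(.3,1.0,.01):
        d=np.array([-np.sin(th),np.cos(th)]); n=np.array([-np.cos(th),-np.sin(th)])
        a=q@d; b=q@n
        best.append((((a>-.01)&(a<.19)&(b>-.003)&(b<.014)).sum()+3*(np.abs(np.hypot(a-.165,b-.046))<.009).sum(),th))
    best.sort(reverse=True); print(c,len(p),best[:5])
    th=best[0][1]; d=np.array([-np.sin(th),np.cos(th)]); n=np.array([-np.cos(th),-np.sin(th)])
    b=q@n;a=q@d; k=b>.025; print("handle a,b",np.median(a[k]),np.median(b[k]),k.sum())
    print("handle world",c2w(handle(th)), "top pts",p[:,2].max())
    if c=="top":
        W=cloud(np.load(f"{c}0.npz"))
        print("tray", W[115:155:10,300:375:20].round(3).tolist()[0], W[112:116,335].round(3).tolist(), W[157:160,300].round(3).tolist())
E
```

```text
scene 1217 [(np.int64(1296), np.float64(0.8800000000000006)), (np.int64(1294), np.float64(0.8700000000000006)), (np.int64(1288), np.float64(0.8600000000000005)), (np.int64(1286), np.float64(0.8900000000000006)), (np.int64(1263), np.float64(0.9000000000000006))]
handle a,b 0.16497773720394865 0.044530152665251066 69
handle world [ 0.66287283 -0.25078578  0.065     ] top pts 0.12343363931451856
top 445 [(np.int64(438), np.float64(0.8300000000000005)), (np.int64(437), np.float64(0.8500000000000005)), (np.int64(437), np.float64(0.8400000000000005)), (np.int64(437), np.float64(0.8200000000000005)), (np.int64(431), np.float64(0.8600000000000005))]
handle a,b 0.16568003127465944 0.044117643114441996 26
handle world [ 0.6548428  -0.24780992  0.065     ] top pts 0.12474127686419334
tray [[0.918, -0.091, -0.001], [0.915, -0.163, 0.015], [0.914, -0.235, 0.022], [0.915, -0.307, 0.025]] [[0.921, -0.215, 0.035], [0.916, -0.215, 0.039], [0.916, -0.216, 0.026], [0.918, -0.218, 0.009]] [[0.729, -0.087, 0.135], [0.724, -0.087, 0.141], [0.722, -0.087, 0.137]]
```

```bash
cat >> h.py <<'E'
from scipy.spatial.transform import Rotation as Ro
def delta(o,pos,R):
    r0=Ro.from_quat(o["tool_rot"])
    return (r0.inv().apply(np.asarray(pos)-o["eef_pos"])*1000).round(1),(r0.inv()*R).as_rotvec().round(4)
def down(yang): # tool down with tool y at world angle (deg)
    a=np.radians(yang); y=np.array([np.cos(a),np.sin(a),0]); z=np.array([0,0,-1.]); x=np.cross(y,z)
    return Ro.from_matrix(np.stack([x,y,z],1))
E
python3 - <<'E'
from h import *
from workcell import bot
o=bot.get_obs(); t=c2w(handle(.85)); t[2]=.24
print(t,delta(o,t,down(185.1-180+np.degrees(.85))))
E
```

```text
[ 0.65803688 -0.24904842  0.24      ] (array([-700.8, -562.5,    2.3]), array([ 1.000e-04, -0.000e+00,  3.589e-01]))
```

Emit:
{"name": "play_rows", "arguments": {
  "plan": [-20,-16,0,0,0,0,-36,-29,0,0,0,0,-36,-29,0,0,0,0,-36,-29,0,0,0,0,-36,-29,0,0,0,0,-36,-29,0,0,0,0,-36,-29,0,0,0,0,-36,-29,0,0,0,0,-36,-29,0,0,0,0,-36,-29,0,0,0,0,-36,-29,0,0,0,0,-36,-29,0,0,0,0,-36,-29,0,0,0,0,-36,-29,0,0,0,0,-36,-29,0,0,0,0,-36,-29,0,0,0,0,-36,-29,0,0,0,0,-36,-29,0,0,0,0,-36,-29,0,0,0,0,-20,-16,0,0,0,0],
  "hand": 50
}}

```text
clock: 3.5
eef_pos: [0.6487, -0.2395, 0.2413]
tool_rot: [0.137, 0.991, -0.0, -0.0]
ft_force: [1.3, 0.6, -0.5]
grip_width: 0.0425
```

Run:
```python
from h import *
from workcell import bot
o=bot.get_obs(); t=c2w(handle(.85)); t[2]=.24
print(o["joint_pos"],o["eef_pos"],t,delta(o,t,down(185.1-180+np.degrees(.85))))
```

```text
[-3.53585533e-01  6.54353529e-01  6.41831608e-01  1.55871627e+00
 -2.27548326e-04 -7.91456898e-02] [ 0.64873699 -0.23951791  0.24130319] [ 0.65803688 -0.24904842  0.24      ] (array([-11.5,  -6.7,   1.3]), array([-3.000e-04, -4.000e-04,  3.573e-01]))
```

Emit:
{"name": "play_rows", "arguments": {
  "plan": [-6,-3.5,0,0,0,0.09,-5,-4,0,0,0,0.09,0,0,20,0,0,0.09,0,0,30,0,0,0.09,0,0,30,0,0,0,0,0,20,0,0,0,0,0,8,0,0,0]
}}

```text
clock: 4.38
eef_pos: [0.6552, -0.2475, 0.1323]
tool_rot: [0.311, 0.95, 0.0, -0.002]
ft_force: [-0.6, 0.2, -0.3]
grip_width: 0.043
```

Run:
```python
from h import *
from workcell import bot
import cv2
o=bot.get_obs(); t=c2w(handle(.85)); t[2]=.085
print(o["joint_pos"],o["eef_pos"],t,delta(o,t,down(185.1-180+np.degrees(.85))))
for c in("scene","top"):
    d=bot.camera(c); p=(263,271) if c=="scene" else(335,185)
    im=d["frame"][p[1]-60:p[1]+60,p[0]-70:p[0]+70]; cv2.imwrite(f"pics/{c}1.png",cv2.resize(im,None,fx=4,fy=4,interpolation=cv2.INTER_CUBIC))
```

```text
[-3.61215590e-01  7.07364390e-01  4.56319704e-01  1.32304487e+00
  8.40825625e-06  2.71554317e-01] [ 0.65518693 -0.24752129  0.13226742] [ 0.65803688 -0.24904842  0.085     ] (array([-3.4,  0.5, 47.3]), array([-0.0009, -0.0032, -0.001 ]))
```

View pics/scene1.png

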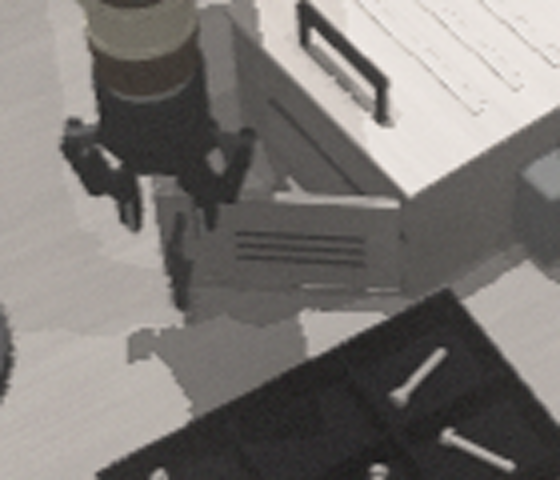

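View pics/top1.png

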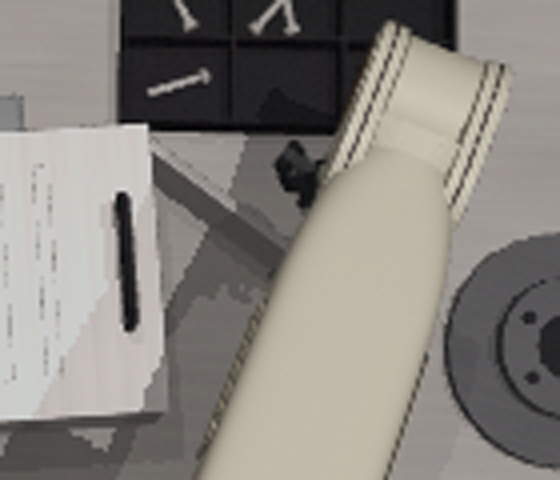

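The scene view shows the upright handle bar at about crop (178,215), between the fingertips at (132,222) and (210,222), so the jaws straddle it. I'll descend and close.

Emit:
{"name": "play_rows", "arguments": {
  "plan": [-1,0,12,0,0,0,-1,0,14,0,0,0,-1,0,14,0,0,0,0,0,8,0,0,0]
}}

```text
clock: 4.97
eef_pos: [0.6579, -0.2494, 0.0845]
tool_rot: [0.311, 0.95, 0.0, -0.001]
ft_force: [0.1, 0.4, 0.4]
grip_width: 0.0429
```

Emit:
{"name": "play_rows", "arguments": {
  "plan": [0,0,0,0,0,0,0,0,0,0,0,0,0,0,0,0,0,0,0,0,0,0,0,0],
  "hand": 0
}}

```text
clock: 5.48
eef_pos: [0.6589, -0.2491, 0.0866]
tool_rot: [0.311, 0.95, 0.0, 0.0]
ft_force: [1.3, 3.3, -1.1]
grip_width: 0.0087
```

Emit:
{"name": "play_rows", "arguments": {
  "plan": [4,-1.1,0,0,0,0.025,4,-1.1,0,0,0,0.025,8.3,-2.1,0,0,0,0.05,8.3,-2.1,0,0,0,0.05]
}}

```text
clock: 5.98
eef_pos: [0.6355, -0.2385, 0.0866]
tool_rot: [0.383, 0.924, 0.0, 0.0]
ft_force: [2.5, 3.9, -0.2]
grip_width: 0.0088
```

Run:
```python
from h import *
from workcell import bot
import cv2
o=bot.get_obs(); print(c2w(handle(.70)),o["eef_pos"],o["ft_force"],o["ft_torque"],o["grip_width"])
for c in("scene",):
    d=bot.camera(c); p=(263,271)
    im=d["frame"][p[1]-60:p[1]+60,p[0]-70:p[0]+70]; cv2.imwrite(f"pics/{c}2.png",cv2.resize(im,None,fx=4,fy=4,interpolation=cv2.INTER_CUBIC))
```

```text
[ 0.63475668 -0.23823324  0.065     ] [ 0.63549299 -0.23845058  0.08658461] [ 2.52629523  3.87232767 -0.21071903] [ 0.73257321 -0.41222689  0.04671566] 0.008798953288986331
```

View pics/scene2.png

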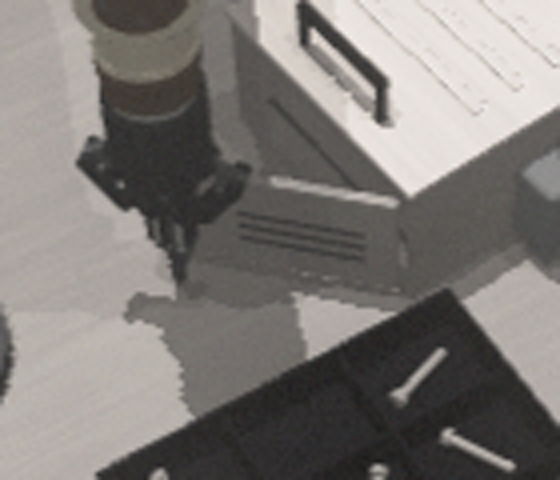

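The gripper holds the bar at crop (175,245), and the door has followed to about 0.70 rad. Forces are small, so I'll carry on along the arc.

Emit:
{"name": "play_rows", "arguments": {
  "plan": [8.3,-2.1,0,0,0,0.05,8.3,-2.1,0,0,0,0.05,8.3,-2.1,0,0,0,0.05,8.3,-2.1,0,0,0,0.05,8.3,-2.1,0,0,0,0.05,8.3,-2.1,0,0,0,0.05]
}}

```text
clock: 6.78
eef_pos: [0.5952, -0.2076, 0.0866]
tool_rot: [0.516, 0.857, 0.0, 0.001]
ft_force: [2.2, 2.9, -1.3]
grip_width: 0.0088
```

Emit:
{"name": "play_rows", "arguments": {
  "plan": [8.3,-2.1,0,0,0,0.05,8.3,-2.1,0,0,0,0.05,8.3,-2.1,0,0,0,0.05,8.3,-2.1,0,0,0,0.05]
}}

```text
clock: 7.28
eef_pos: [0.574, -0.181, 0.0866]
tool_rot: [0.599, 0.801, -0.0, 0.001]
ft_force: [1.6, 2.0, -2.1]
grip_width: 0.0087
```

Run:
```python
from h import *
from workcell import bot
o=bot.get_obs(); print(w2c(o["eef_pos"]),handle(.2),handle(0),o["ft_force"],o["ft_torque"],o["grip_width"])
```

```text
[-0.18909862  0.04695945  0.08656213] [-0.1878635  0.0475722  0.065    ] [-0.156  0.06   0.065] [ 1.5833434   1.98338786 -2.09147108] [ 0.34311392 -0.25381245  0.11241225] 0.008746730864734568
```

Emit:
{"name": "play_rows", "arguments": {
  "plan": [8.3,-2.1,0,0,0,0.05,8.3,-2.1,0,0,0,0.05,8.3,-2.1,0,0,0,0.05,4,-1.1,0,0,0,0.025,4,-1.1,0,0,0,0.025,0,0,0,0,0,0]
}}

```text
clock: 8.02
eef_pos: [0.5582, -0.15, 0.0865]
tool_rot: [0.675, 0.738, -0.0, -0.0]
ft_force: [-1.7, 0.8, 0.7]
grip_width: 0.0091
```

Run:
```python
from h import *
from workcell import bot
o=bot.get_obs(); print(w2c(o["eef_pos"]),handle(0),o["ft_force"],o["ft_torque"],o["grip_width"])
```

```text
[-0.1567576   0.05994717  0.08651392] [-0.156  0.06   0.065] [-1.65436733  0.83373159  0.7277542 ] [0.20551016 0.19505447 0.03474631] 0.009098173843846272
```

Emit:
{"name": "play_rows", "arguments": {
  "plan": [1.5,0,0,0,0,0,1.5,0,0,0,0,0,0,0,0,0,0,0]
}}

```text
clock: 8.4
eef_pos: [0.5582, -0.1498, 0.0865]
tool_rot: [0.676, 0.737, -0.002, 0.002]
ft_force: [-1.0, -6.7, -0.2]
grip_width: 0.0087
```

Run:
```python
from h import *
from workcell import bot
import cv2
o=bot.get_obs(); print(w2c(o["eef_pos"]),handle(0),o["ft_force"],o["ft_torque"],o["grip_width"])
d=bot.camera("scene"); p=(275,255)
im=d["frame"][p[1]-60:p[1]+60,p[0]-70:p[0]+70]; cv2.imwrite("pics/scene3.png",cv2.resize(im,None,fx=5,fy=5,interpolation=cv2.INTER_CUBIC))
```

```text
[-0.15659889  0.05993689  0.08652519] [-0.156  0.06   0.065] [-0.95379349 -6.67854227 -0.23252085] [-1.36481882  0.37229047  0.06066658] 0.008692947433188866
```

View pics/scene3.png

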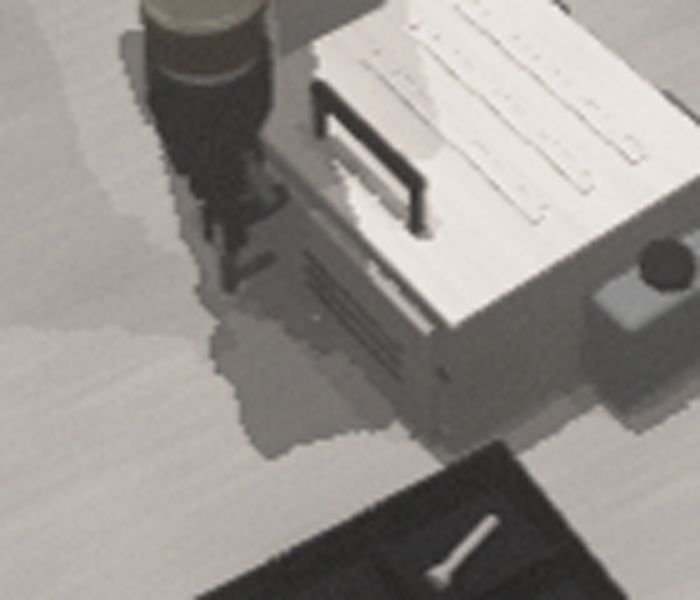

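Emit:
{"name": "play_rows", "arguments": {
  "plan": [1.5,0,0,0,0,0,1.5,0,0,0,0,0,0,0,0,0,0,0]
}}

```text
clock: 8.82
eef_pos: [0.5582, -0.1497, 0.0866]
tool_rot: [0.677, 0.736, -0.004, 0.004]
ft_force: [-1.9, -14.0, -2.7]
grip_width: 0.0089
```

The door is against a hard stop: 14 N gives no motion, well above the 5 N catch. I'll relax the push, release and lift.

Emit:
{"name": "play_rows", "arguments": {
  "plan": [-3,0,0,0,0,0,-2.5,0,0,0,0,0,0,0,0,0,0,0]
}}

```text
clock: 9.2
eef_pos: [0.5582, -0.1499, 0.0865]
tool_rot: [0.675, 0.737, -0.001, -0.0]
ft_force: [-4.2, -1.3, 3.0]
grip_width: 0.0087
```

Emit:
{"name": "play_rows", "arguments": {
  "plan": [0,0,0,0,0,0,0,0,0,0,0,0,0,0,0,0,0,0,0,0,0,0,0,0],
  "hand": 50
}}

```text
clock: 9.7
eef_pos: [0.559, -0.1495, 0.0863]
tool_rot: [0.675, 0.738, 0.0, 0.0]
ft_force: [0.1, -1.2, -0.4]
grip_width: 0.0429
```

Emit:
{"name": "play_rows", "arguments": {
  "plan": [0,0,-10,0,0,0,0,0,-25,0,0,0,0,0,-35,0,0,0,0,0,-45,0,0,0,0,0,-45,0,0,0,0,0,-20,0,0,0,0,0,0,0,0,0]
}}

```text
clock: 10.58
eef_pos: [0.56, -0.1501, 0.2691]
tool_rot: [0.675, 0.738, 0.001, 0.002]
ft_force: [0.7, 0.8, -0.4]
grip_width: 0.0428
```

Run:
```python
from h import *
from workcell import bot
import cv2
o=bot.get_obs(); t=c2w([-.085,0,.25])
print(o["joint_pos"],o["ft_force"],o["eef_pos"],t,delta(o,t,down(95.1)))
d=bot.camera("scene"); np.savez("s4.npz",**d); p=(275,255)
im=d["frame"][p[1]-60:p[1]+60,p[0]-70:p[0]+70]; cv2.imwrite("pics/scene4.png",cv2.resize(im,None,fx=5,fy=5,interpolation=cv2.INTER_CUBIC))
P=w2c(cloud(d)); p=P.reshape(-1,3)
q=p[(p[:,2]>.03)&(p[:,2]<.11)&(p[:,0]<-.1)&(p[:,0]>-.17)&(abs(p[:,1])<.1)]
A=np.c_[q[:,1],np.ones(len(q))]
k=q[:,0]>-.14
print(len(q),np.median(q[k,0]),np.polyfit(q[k,1],q[k,0],1), np.median(q[~k],axis=0),(~k).sum())
```

```text
[-2.61883517e-01  3.89975887e-01  2.82764920e-01  1.45798464e+00
  6.61611861e-05  1.22097820e+00] [ 0.69888067  0.82877866 -0.39094821] [ 0.55998924 -0.15007912  0.26914038] [ 0.61155602 -0.07316349  0.25      ] (array([72.1, 58. , 19.3]), array([ 0.0027,  0.0056, -1.5719]))
603 -0.12074069338816054 [-0.00448423 -0.12103615] [-0.15748033  0.05661936  0.0706003 ] 72
```

View pics/scene4.png

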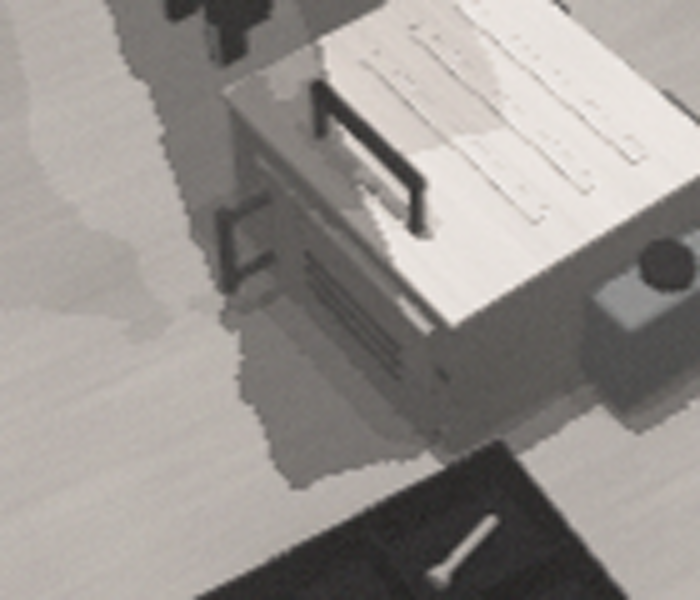

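The door is shut: its face fits at x = -120.7 mm against -121 nominal, and the handle is at crop (230,245). Next I move to the hatch bar.

Emit:
{"name": "play_rows", "arguments": {
  "plan": [12,10,0,0,0,0,20,16,0,0,0,0,20,16,0,0,0,0,20,16,0,0,0,0,0,0,0,0,0,-0.1,0,0,0,0,0,-0.17,0,0,0,0,0,-0.17,0,0,0,0,0,-0.17,0,0,0,0,0,-0.17,0,0,0,0,0,-0.17,0,0,0,0,0,-0.17,0,0,0,0,0,-0.17,0,0,0,0,0,-0.17,0,0,0,0,0,-0.112,0,0,0,-0.15,0,0,0,0,0,-0.15,0,0,0,0,0,0,0,0]
}}

```text
clock: 12.75
eef_pos: [0.6099, -0.0744, 0.263]
tool_rot: [-0.042, 0.988, 0.149, -0.009]
ft_force: [-0.2, 0.8, 0.4]
grip_width: 0.0424
```

```bash
cat >> h.py <<'E'
def hatch_tool(phi,tilt0=-.3,ahead=.008): # rigid grasp pose at hatch angle phi
    R=down(95.1)*Ro.from_rotvec([phi+tilt0,0,0])
    b=np.array([.110-np.cos(phi)*.195+np.sin(phi)*.048,0,.130+np.sin(phi)*.195+np.cos(phi)*.048])
    return c2w(b)+ahead*R.as_matrix()[:,2],R
E
python3 - <<'E'
from h import *
from workcell import bot
o=bot.get_obs(); p,R=hatch_tool(0)
print(o["clock"],o["joint_pos"],o["ft_force"],o["eef_pos"],p,delta(o,p,R))
E
```

```text
12.75 [-0.25381012  0.55329842  0.48904085  1.61458085  0.28097448 -0.35430616] [-0.18670826  0.76809297  0.39672581] [ 0.60993664 -0.07442787  0.26304864] [ 0.61134585 -0.07080869  0.17035731] (array([ -2.2, -24.1,  89.6]), array([ 0.0005, -0.0044, -0.0045]))
```

Emit:
{"name": "play_rows", "arguments": {
  "plan": [-1,-12,10,0,0,0,-1,-12,10,0,0,0,0,0,20,0,0,0,0,0,10,0,0,0,0,0,0,0,0,0]
}}

```text
clock: 13.38
eef_pos: [0.6124, -0.0801, 0.2105]
tool_rot: [-0.045, 0.988, 0.149, -0.008]
ft_force: [0.3, 0.4, 0.4]
grip_width: 0.0426
```

Run:
```python
from h import *
from workcell import bot
import cv2
o=bot.get_obs(); p,R=hatch_tool(0)
print(o["ft_force"],delta(o,p,R))
for c,p in(("scene",(285,230)),("top",(300,190))):
    d=bot.camera(c)
    im=d["frame"][p[1]-60:p[1]+60,p[0]-70:p[0]+70]; cv2.imwrite(f"pics/{c}5.png",cv2.resize(im,None,fx=4,fy=4,interpolation=cv2.INTER_CUBIC))
```

```text
[0.31573285 0.37259683 0.38699586] (array([ 0.1, -2.9, 41.1]), array([ 0.0004, -0.0023,  0.0007]))
```

View pics/scene5.png

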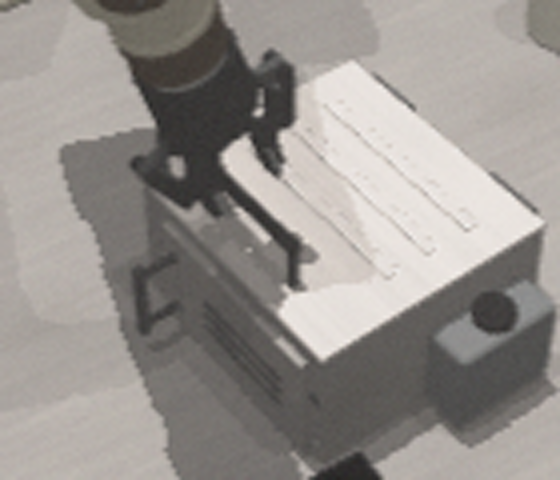

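The jaws straddle the hatch bar, with fingertips at crop (215,208) and (275,165) and the bar running from (235,180) to (295,245) between them. I'll descend and grip.

Emit:
{"name": "play_rows", "arguments": {
  "plan": [0,-1.5,12,0,0,0,0,-1.5,14,0,0,0,0,0,10,0,0,0,0,0,5,0,0,0,0,0,0,0,0,0]
}}

```text
clock: 14.1
eef_pos: [0.6119, -0.0714, 0.1708]
tool_rot: [-0.044, 0.988, 0.149, -0.007]
ft_force: [-0.0, 0.8, 0.2]
grip_width: 0.0428
```

Emit:
{"name": "play_rows", "arguments": {
  "plan": [0,0,0,0,0,0,0,0,0,0,0,0,0,0,0,0,0,0,0,0,0,0,0,0],
  "hand": 0
}}

```text
clock: 14.6
eef_pos: [0.6124, -0.0709, 0.1721]
tool_rot: [-0.044, 0.988, 0.15, -0.006]
ft_force: [0.2, 4.8, 2.5]
grip_width: 0.0101
```

Run:
```python
from h import *
from workcell import bot
o=bot.get_obs(); p,R=hatch_tool(0)
print(o["ft_force"],o["ft_torque"],delta(o,p,R))
for a in(.06,): 
    p1,R1=hatch_tool(a); print(R.inv().apply(p1-p)*1000)
```

```text
[0.17659982 4.75198596 2.45993864] [0.71277149 0.0471359  0.03926019] (array([ 1. , -0.4,  1.7]), array([0.0013, 0.0008, 0.0009]))
[ 1.19393813e-13  6.03521599e+00 -1.01483269e+01]
```

Emit:
{"name": "play_rows", "arguments": {
  "plan": [0,2,-3.4,0.02,0,0,0,3.9,-6.8,0.04,0,0,0,3.9,-6.8,0.04,0,0,0,3.9,-6.8,0.04,0,0,0,3.9,-6.8,0.04,0,0,0,2,-3.4,0.02,0,0]
}}

```text
clock: 15.35
eef_pos: [0.6113, -0.0592, 0.209]
tool_rot: [-0.045, 0.998, 0.049, -0.002]
ft_force: [1.6, 4.9, -4.0]
grip_width: 0.0095
```

Run:
```python
from h import *
from workcell import bot
o=bot.get_obs(); p,R=hatch_tool(.2)
print(o["joint_pos"],o["ft_force"],o["ft_torque"],o["grip_width"],delta(o,p,R))
```

```text
[-0.14244392  0.50220817  0.29761936  1.3885797   0.09655829 -0.23375138] [ 1.62423439  4.93225826 -4.03463742] [ 0.71800965 -0.43748502 -0.00781894] 0.009499124877380256 (array([1. , 0.2, 1.2]), array([-0.0009,  0.0004,  0.0012]))
```

Emit:
{"name": "play_rows", "arguments": {
  "plan": [0,3.9,-6.8,0.04,0,0,0,6,-10.1,0.06,0,0,0,6,-10.1,0.06,0,0,0,6,-10.1,0.06,0,0,0,6,-10.1,0.06,0,0,0,6,-10.1,0.06,0,0,0,6,-10.1,0.06,0,0,0,3.9,-6.8,0.04,0,0,0,0,0,0,0,0]
}}

```text
clock: 16.48
eef_pos: [0.6068, -0.0097, 0.278]
tool_rot: [-0.045, 0.985, -0.169, 0.008]
ft_force: [1.9, 1.5, -3.2]
grip_width: 0.0098
```

```bash
cat > chk.py <<'E'
import sys
from h import *
from workcell import bot
import cv2
phi=float(sys.argv[1]); tag=sys.argv[2]
o=bot.get_obs(); p,R=hatch_tool(phi)
print(o["clock"],o["joint_pos"].round(3),o["ft_force"],o["grip_width"],delta(o,p,R))
g=w2c(o["eef_pos"]-.008*Ro.from_quat(o["tool_rot"]).as_matrix()[:,2]); a=np.arctan2(g[2]-.130,.110-g[0]); print("phi from TCP",a-np.arctan2(.048,.195))
im=[]
for c in("scene","top"):
    d=bot.camera(c); im.append(d["frame"][100:340,140:420])
    P=w2c(cloud(d)).reshape(-1,3)
    u=np.array([-np.cos(phi),np.sin(phi)]);n=np.array([np.sin(phi),np.cos(phi)])
    q=P[(abs(P[:,1])<.115)][:,[0,2]]-[.110,.130]
    L=q@u; N=q@n; k=(L>.03)&(L<.22)&(N>-.025)&(N<.03)
    if k.sum()>50:
        f=cv2.fitLine((q[k]*1000).astype(np.float32),cv2.DIST_HUBER,0,.01,.01).ravel()
        print(c,"plate angle",np.arctan(f[1]/-f[0]),k.sum(),"normal off mm",np.median(N[k])*1000)
cv2.imwrite(f"pics/{tag}.png",cv2.resize(np.hstack(im),(800,343)))
E
python3 chk.py .6 h06
```

```text
16.475 [ 0.145  0.453  0.358  1.495 -0.34   0.058] [ 1.89117445  1.52385362 -3.24731591] 0.009798963704816897 (array([ 0.9, -2.6,  7.2]), array([-0.0405,  0.0004,  0.0013]))
phi from TCP 0.6384454309031773
scene plate angle 0.62418973 1161 normal off mm 12.509511126842106
top plate angle 0.6232213 1403 normal off mm 12.07558399503013
```

View pics/h06.png

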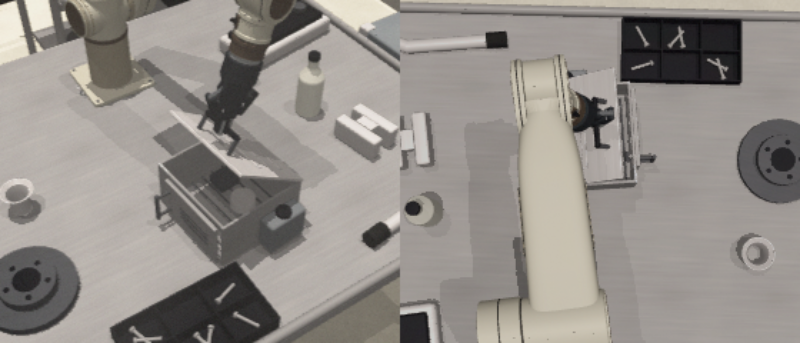

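The hatch follows at about 0.64 rad, and everything else is untouched. I'll go on past balance to about 1.175.

Emit:
{"name": "play_rows", "arguments": {
  "plan": [0,3.9,-6.8,0.04,0,0,0,6,-10.1,0.06,0,0,0,6,-10.1,0.06,0,0,0,6,-10.1,0.06,0,0,0,6,-10.1,0.06,0,0,0,3.9,-6.8,0.04,0,0]
}}

```text
clock: 17.32
eef_pos: [0.6021, 0.0419, 0.3115]
tool_rot: [-0.042, 0.945, -0.324, 0.014]
ft_force: [0.3, 1.0, -2.3]
grip_width: 0.0097
```

Emit:
{"name": "play_rows", "arguments": {
  "plan": [0,3.9,-6.8,0.04,0,0,0,3.9,-6.8,0.04,0,0,0,3.9,-6.8,0.04,0,0,0,3.9,-6.8,0.04,0,0,0,3.9,-6.8,0.04,0,0,0,1.5,-2.6,0.015,0,0,0,0,0,0,0,0,0,0,0,0,0,0]
}}

```text
clock: 18.32
eef_pos: [0.5985, 0.0817, 0.3243]
tool_rot: [-0.04, 0.905, -0.423, 0.019]
ft_force: [-1.1, 0.2, -0.9]
grip_width: 0.0097
```

```bash
python3 chk.py 1.175 h117
```

```text
18.325 [ 0.485  0.669  0.588  1.923 -0.786  0.579] [-1.1181447   0.2474415  -0.90318048] 0.009731777685994914 (array([ 0.8,  2.4, -1.3]), array([ 0.0007, -0.0002, -0.001 ]))
phi from TCP 1.1631990430528647
scene plate angle 1.1548815 922 normal off mm -2.2243548192918094
top plate angle 1.1525947 1421 normal off mm 3.806383465832959
```

View pics/h117.png

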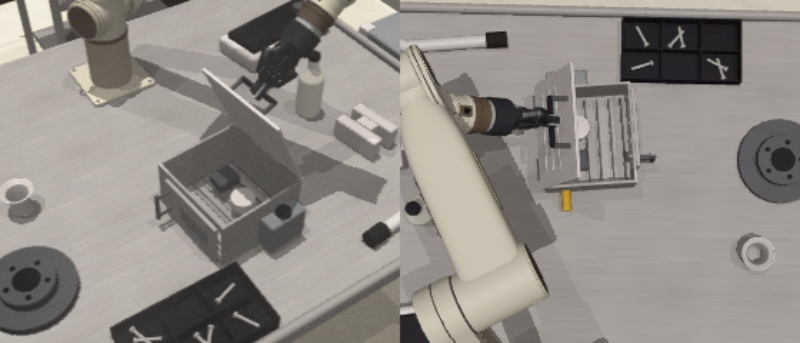

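The hatch stands at roughly 1.155–1.17 rad. I'll nudge slightly further, pause, then bring it back to about 0.83.

Emit:
{"name": "play_rows", "arguments": {
  "plan": [0,1.5,-2.6,0.015,0,0,0,0,0,0,0,0,0,0,0,0,0,0]
}}

```text
clock: 18.8
eef_pos: [0.5982, 0.0853, 0.325]
tool_rot: [-0.04, 0.902, -0.43, 0.019]
ft_force: [-1.3, 0.4, 2.2]
grip_width: 0.0098
```

```bash
python3 chk.py 1.19 h119
```

```text
18.8 [ 0.495  0.68   0.598  1.942 -0.796  0.599] [-1.30487164  0.39857599  2.21174174] 0.009849562887609426 (array([ 0.8,  2. , -0.7]), array([-0.0004,  0.0007,  0.0001]))
phi from TCP 1.1818637657276656
scene plate angle 1.1734489 999 normal off mm -1.7313398698371105
top plate angle 1.1712945 1360 normal off mm 4.275579988548203
```

Emit:
{"name": "play_rows", "arguments": {
  "plan": [0,-1.9,3.5,-0.02,0,0,0,-3.7,6.95,-0.04,0,0,0,-3.7,6.95,-0.04,0,0,0,-3.7,6.95,-0.04,0,0,0,-3.7,6.95,-0.04,0,0,0,-3.7,6.95,-0.04,0,0,0,-3.7,6.95,-0.04,0,0,0,-3.7,6.95,-0.04,0,0,0,-1.9,3.5,-0.02,0,0,0,-1.9,3.5,-0.02,0,0,0,0,0,0,0,0,0,0,0,0,0,0]
}}

```text
clock: 20.4
eef_pos: [0.6038, 0.0231, 0.3018]
tool_rot: [-0.043, 0.961, -0.271, 0.012]
ft_force: [2.8, 1.1, -1.7]
grip_width: 0.0097
```

```bash
python3 chk.py .84 h084
```

```text
20.4 [ 0.289  0.501  0.426  1.617 -0.538  0.233] [ 2.77932504  1.10723507 -1.70040148] 0.009706645528626115 (array([0.9, 0.7, 1.3]), array([-0.0101,  0.    ,  0.0007]))
phi from TCP 0.8438268479300672
scene plate angle 0.8328006 526 normal off mm 7.7073505602614985
top plate angle 0.8320188 2199 normal off mm 6.383244657122297
```

View pics/h084.png

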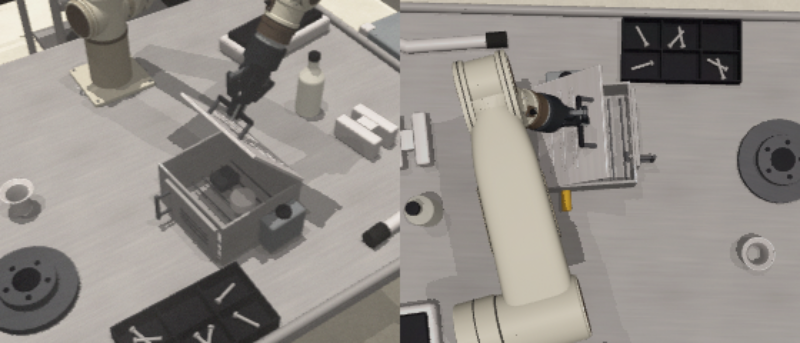

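Emit:
{"name": "play_rows", "arguments": {
  "plan": [0,-1,1.7,-0.01,0,0,0,0,0,0,0,0,0,0,0,0,0,0,0,0,0,0,0,0,0,0,0,0,0,0,0,0,0,0,0,0]
}}

```text
clock: 21.25
eef_pos: [0.604, 0.0213, 0.3009]
tool_rot: [-0.043, 0.963, -0.266, 0.012]
ft_force: [4.2, 5.0, -6.5]
grip_width: 0.0098
```

```bash
python3 chk.py .83 hend
python3 - <<'E'
from h import *
from workcell import bot
P=w2c(cloud(bot.camera("scene"))).reshape(-1,3)
q=P[(P[:,2]>.03)&(P[:,2]<.11)&(P[:,0]<-.1)&(P[:,0]>-.17)&(abs(P[:,1])<.1)]; k=q[:,0]>-.14
print("door face",np.median(q[k,0]),"handle",np.median(q[~k],axis=0))
E
```

```text
21.25 [ 0.282  0.498  0.422  1.609 -0.528  0.223] [ 4.18610901  5.02335246 -6.4688856 ] 0.009775939377351288 (array([0.8, 0.8, 1.3]), array([-0.0093,  0.    ,  0.0003]))
phi from TCP 0.8337754267231956
scene plate angle 0.8234584 574 normal off mm 7.63910585424878
top plate angle 0.82171315 2198 normal off mm 6.46303555352266
door face -0.12063439737343448 handle [-0.15672063  0.05631975  0.07198735]
```

Run:
```python
from workcell import bot
print(bot.job_done()); o=bot.get_obs(); print(o["clock"],o["eef_pos"],o["ft_force"])
```

```text
the job is handed in; nothing more can be done
None
the job is handed in; nothing more can be done
```

The door is shut and the hatch is held about ten degrees below its balance point. I handed the job in at about 21 s of the 61 s allowed.

- **Door:** I gripped its bar and swung it along its arc from about 0.85 rad to shut, then pushed to 14 N against the stop without it moving. The last camera fit put the door face at x = -120.6 mm, against -121 mm nominal for shut. I did not tug it to test the catch.
- **Hatch:** I gripped its bar and raised it to about 1.17–1.18 rad, roughly ten degrees past balance, holding it throughout. I then brought it back and left it still gripped. The last checks read 0.822–0.823 rad from the plate in the two cameras and 0.834 rad from the arm's own position, against 0.825 wanted. The two methods differ by about 0.6 degrees.
- **Forces:** The highest reading I saw was about 14 N in the door push; the final hold was under 10 N.
- **Bystanders:** The pictures during the hatch work showed the bottle and parts undisturbed. I did not measure their positions again at the end.

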